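# Find the softest spring mount and mark it

## Task

With the fingertips, gently press down the round black pads of the three spring mounts one after the other, from left to right, a few millimetres each, to feel which one has the softest spring. Then push the yellow tag of that softest mount fully down and leave the other two tags raised. Only press: lift nothing, leave the loose things lying around alone, and finish clear of everything.

Things in the scene. Friction and masses are not known exactly. Their poses are not given: they have to be found in the camera images.
- board: brown wooden board on the bench, 170 (its x) x 420 (its y) x 12 mm, fixed; origin at the centre of its underside, z up, its y to the robot's left within 0.3 rad. Three mounts that look alike are bolted on in a row at y = +135, 0, -135 mm, each with a spring pad in a black cup (x = +20 mm) and a yellow tag in a grey guide block (x = -50 mm, the robot's side).
- left_pad_top (a point): fixed point: centre of the flat top of the left mount's pad while it is up, 84 mm above the bench. The pad is a round disc 48 mm across and 11 mm high with a flat black rubber top (44 mm across) and a steel coil spring below; it moves straight down when pressed and springs back.
- left_tag_top (a point): centre of the top face of the left mount's yellow tag: a thumb plate 18 (x) x 34 (y) x 5 mm on an upright blade; raised, its top is 69 to 71 mm above the bench, fully down 51 mm. 70 mm from the pad's centre, on the robot's side.
- tag_left (a joint): how far the left mount's tag is pushed down, m: 0 to 0.002 = raised (start), 0.020 = fully down on its stop, just above the guide block. It slides straight down against about 2.5 N of friction and stays where it is left.
- middle_pad_top (a point): fixed point: centre of the flat top of the middle mount's pad while it is up, 84 mm above the bench. The pad is a round disc 48 mm across and 11 mm high with a flat black rubber top (44 mm across) and a steel coil spring below; it moves straight down when pressed and springs back.
- middle_tag_top (a point): centre of the top face of the middle mount's yellow tag: a thumb plate 18 (x) x 34 (y) x 5 mm on an upright blade; raised, its top is 69 to 71 mm above the bench, fully down 51 mm. 70 mm from the pad's centre, on the robot's side.
- tag_middle (a joint): how far the middle mount's tag is pushed down, m: 0 to 0.002 = raised (start), 0.020 = fully down on its stop, just above the guide block. It slides straight down against about 2.5 N of friction and stays where it is left.
- right_pad_top (a point): fixed point: centre of the flat top of the right mount's pad while it is up, 84 mm above the bench. The pad is a round disc 48 mm across and 11 mm high with a flat black rubber top (44 mm across) and a steel coil spring below; it moves straight down when pressed and springs back.
- right_tag_top (a point): centre of the top face of the right mount's yellow tag: a thumb plate 18 (x) x 34 (y) x 5 mm on an upright blade; raised, its top is 69 to 71 mm above the bench, fully down 51 mm. 70 mm from the pad's centre, on the robot's side.
- tag_right (a joint): how far the right mount's tag is pushed down, m: 0 to 0.002 = raised (start), 0.020 = fully down on its stop, just above the guide block. It slides straight down against about 2.5 N of friction and stays where it is left.
- pad_k (a joint): how far one of the three pads is pressed down, m (which mount it sits in differs from run to run and is not told): 0 = up, 0.018 = on its stop. It starts to give at about 1 N, then the push grows in proportion to the travel; the three rates lie between 0.2 and 1.2 N per mm, the softest less than half of either other. A press counts once the fingers have it 2 mm down for 0.1 s.
- pad_p (a joint): how far one of the three pads is pressed down, m (which mount it sits in differs from run to run and is not told): 0 = up, 0.018 = on its stop. It starts to give at about 1 N, then the push grows in proportion to the travel; the three rates lie between 0.2 and 1.2 N per mm, the softest less than half of either other. A press counts once the fingers have it 2 mm down for 0.1 s.
- pad_t (a joint): how far one of the three pads is pressed down, m (which mount it sits in differs from run to run and is not told): 0 = up, 0.018 = on its stop. It starts to give at about 1 N, then the push grows in proportion to the travel; the three rates lie between 0.2 and 1.2 N per mm, the softest less than half of either other. A press counts once the fingers have it 2 mm down for 0.1 s.
- end_cap: loose black plastic end cap, 30 x 30 x 19 mm, standing on the board between two mounts, beside the pads; origin at the centre of its underside. To be left alone.
- grease_tin: loose white tin with a blue lid, 68 mm across, 56 mm high, on the bench left of the board; origin at the centre of its underside. To be left alone.
- pack_block: loose wooden packing block, 40 x 60 x 20 mm, on the bench right of the board; origin at the centre of its underside. To be left alone.
- blue_tape: loose roll of blue tape, 84 mm across, 19 mm high, lying on the bench between the robot and the board; origin at the centre of its underside. To be left alone.

How it is judged:
By the outcome, as a careful person would: the job done as asked, in the order asked, and still so for the second after the job is handed in, with the robot touching nothing.
It also fails if it takes over 51 s, if anything falls off the work surface, if the arm or the gripper's body presses on something with over 40 N, if the wrist force passes 120 N, or if a joint passes its speed limit or range.

## Robot

A 6-joint arm with a two-finger parallel gripper is mounted at the origin on a cart in front of the work surface, level with it; the furniture and walls round the work are solid. World frame = base frame: x ahead of the robot, y to its left, z up, the work surface at z = 0. Lengths are in m, angles in rad, forces in N, time in s.
With the tool pointing down it reaches from about 0.25 to 0.775 m from the base axis. Payload 4 kg.
Tool frame: the origin (TCP) lies midway between the tips of the shut fingers; the grasp point (between the pads) lies 19 mm behind it; z points along the fingers, x is the direction in which the jaws open and shut, and the axes are right-handed (so a half turn about z gives the same grasp; the last joint's range is limited). The gripper opens to 94 mm and grips with 3 to 60 N. Pads are 16 mm wide; open, the fingers measure 119 mm over their backs; the gripper's body (75 mm by 177 mm) begins 78 mm behind the grasp point.
Start: joints at [1.066, 0.087, 1.371, -0, 1.684, -0.103], TCP at [0.215, 0.506, 0.206] pointing down, gripper open.
Joint ranges: [-3.1, 3.1], [-0.76, 2.03], [0.27, 2.55], [-1.08, 4.22], [0.17, 2.65], [-2.57, 2.57]. Speed limits (rad/s): [2.79, 2.79, 3.14, 3.14, 3.14, 3.14].

## Interface

Orientations are given as [roll, pitch, yaw] about the fixed x, y, z axes, in that order (R = Rz(yaw) Ry(pitch) Rx(roll)).
In Python, from bench import robot gives the robot as it stands.
- The arm moves only by the shell command python3 -m handwheel 'ROWS'. ROWS is a JSON object of lists of equal length, an entry for each row: "delta_pos": the shift along the tool's x, y, z in mm, a list of three; "rotation": the turn, a rotation vector about the tool's x, y, z in rad, a list of three; "claw": the closure, from -1 (fully open) to 1 (shut). In form: {"delta_pos": [[tx, ty, tz], ...], "rotation": [[wx, wy, wz], ...], "claw": [claw, ...]}. A call has exactly 8 rows; each row shifts and turns the commanded pose from where the row before left it, along the tool's axes as they then stand; what a row does not reach is not made up. A row lasts 1/8 s, in which the tool goes at most 62.5 mm and 10.7 degrees, less where a joint would pass 70% of its speed; a pose out of reach is approached as far as the arm can. A call with a gripper value outside its range is refused whole. The fingers move at their own pace and stop on an object; the grip force is fixed at half the most. Time passes only in rows, so rows that do not move let the fingers close, or fill a call up. It gives the time, the measured TCP pose, the force and the opening at its end, in the units of the state.
- robot.get_obs(): the state, without advancing time (a new reading comes with each control period).
- robot.snapshot(name): name is "scene" or "side" or "wrist"; returns a dict with "color" (384x512x3 uint8, red, green, blue), "intrinsics" (3x3 intrinsics, pixels), "eye" and "rotation" of the camera in the world. Camera axes: x right, y down, z forward; pixel columns grow to the right and rows downward; lengths in m; the calibration is good to about 2 mm. A picture is of the moment at which its call begins. There is no depth.
- robot.close_job(): hands the job in, once; it reports no verdict.
The state is a dict: "time": time; "joint_positions": joint angles; "qvel": joint speeds; "joint_torque": joint torques, N m; "tool_pos": TCP position; "ee_rot": TCP orientation; "wrist_force": force on the tool from outside, world axes, zero at the start; "wrist_torque": the same for the moment, N m; "width": finger opening in m.
Only numpy, scipy, OpenCV 4.12 (cv2) and the standard library are available. Lean on these libraries where they do the work, as an engineer would, in place of code of your own. Each camera call takes 0.05 s, during which the arm holds its last target.

## Working session

There is one attempt and no reset: what is moved stays moved. The work goes in short steps, Python scripts to look and compute and a shell command to move; the robot and the scene stay as the last step left them, time stands still between calls to the robot, and variables do not carry over. Pictures are saved under pics/ and viewed, and the job is handed in when it is done.

```bash
mkdir -p pics; ls
python3 - <<'E'
from bench import robot
import cv2
o=robot.get_obs(); print({k:(v if not hasattr(v,'round') else v.round(3) if hasattr(v,'shape') else v) for k,v in o.items()})
for n in ["scene","side"]:
    s=robot.snapshot(n); cv2.imwrite(f"pics/{n}0.png",s["color"][:,:,::-1]); print(n,s["intrinsics"],s["eye"],s["rotation"])
    import pickle; pickle.dump(s,open(f"{n}0.pkl","wb"))
E
```

```text
pics
{'time': 0.0, 'joint_positions': array([ 1.066,  0.088,  1.372,  0.   ,  1.684, -0.103]), 'qvel': array([-0.   , -0.001,  0.001, -0.001, -0.   , -0.   ]), 'joint_torque': array([-0.0000e+00, -3.4019e+01, -3.0243e+01,  7.2000e-02,  3.3000e-02,
       -0.0000e+00]), 'tool_pos': array([0.215, 0.506, 0.204]), 'ee_rot': array([-3.141e+00,  2.000e-03,  1.169e+00]), 'wrist_force': array([ 0.341, -0.501, -0.566]), 'wrist_torque': array([-0.055,  0.057,  0.007]), 'width': 0.09384383731943227}
scene [[457.16276892   0.         264.18417423]
 [  0.         457.16276892 194.76333359]
 [  0.           0.           1.        ]] [-0.2214254   0.84141553  0.76847029] [-2.13436166  0.01485765 -2.41430805]
side [[394.53338453   0.         250.22262283]
 [  0.         394.53338453 192.75437164]
 [  0.           0.           1.        ]] [ 0.20319142 -0.66590187  0.77421515] [-2.30737898 -0.00596456 -0.45538012]
```

View pics/scene0.png

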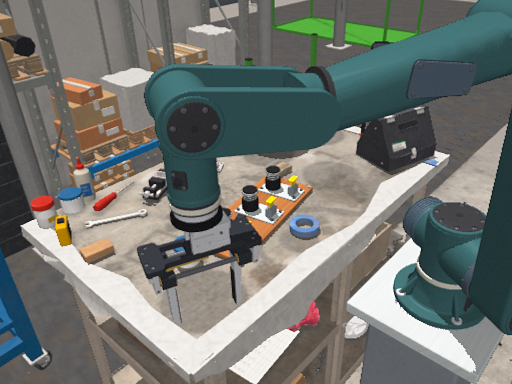

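View pics/side0.png

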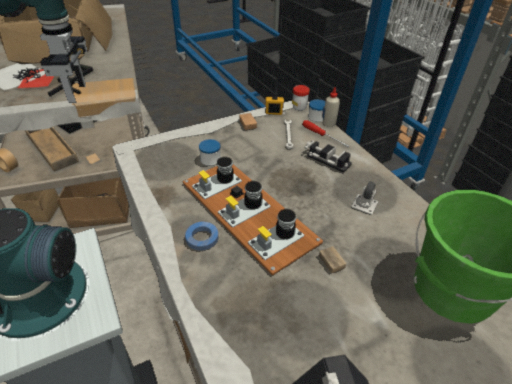

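```bash
cat > h.py <<'E'
import numpy as np,cv2,pickle
from scipy.spatial.transform import Rotation as R
def cast(s,uv,z):
    uv=np.atleast_2d(uv).astype(float); K=s["intrinsics"]; M=R.from_euler('xyz',s["rotation"]).as_matrix()
    d=np.c_[(uv[:,0]-K[0,2])/K[0,0],(uv[:,1]-K[1,2])/K[1,1],np.ones(len(uv))]@M.T
    e=np.array(s["eye"]); return e+d*((z-e[2])/d[:,2])[:,None]
def proj(s,p):
    p=np.atleast_2d(p); K=s["intrinsics"]; M=R.from_euler('xyz',s["rotation"]).as_matrix()
    c=(p-np.array(s["eye"]))@M; return c[:,:2]/c[:,2:]*[K[0,0],K[1,1]]+[K[0,2],K[1,2]]
E
python3 - <<'E'
from h import *
s=pickle.load(open("side0.pkl","rb")); im=s["color"][:,:,::-1].copy()
hsv=cv2.cvtColor(im,cv2.COLOR_BGR2HSV)
m=cv2.inRange(hsv,(20,120,120),(35,255,255)); n,l,st,c=cv2.connectedComponentsWithStats(m)
for i in range(1,n):
    if st[i,4]>30: print(st[i],c[i],hsv[l==i].mean(0),cast(s,c[i],.068).round(4))
cv2.imwrite("pics/side0z.png",cv2.resize(im[130:280,170:350],None,fx=4.4,fy=4,interpolation=cv2.INTER_CUBIC)[:600])
E
```

```text
[266  97  18  12  97] [275.1443299  100.34020619] [ 20.10309278 201.75257732 163.97938144] [[0.8478 0.437  0.068 ]]
[199 170  11  11  63] [203.98412698 174.50793651] [ 24.61904762 189.71428571 206.80952381] [[0.4661 0.1564 0.068 ]]
[226 196  12  12  82] [231.70731707 200.7804878 ] [ 24.67073171 195.36585366 205.3902439 ] [[0.4923 0.0246 0.068 ]]
[258 226  14  13  92] [264.09782609 231.59782609] [ 24.82608696 195.5        211.11956522] [[ 0.5184 -0.1077  0.068 ]]
```

View pics/side0z.png

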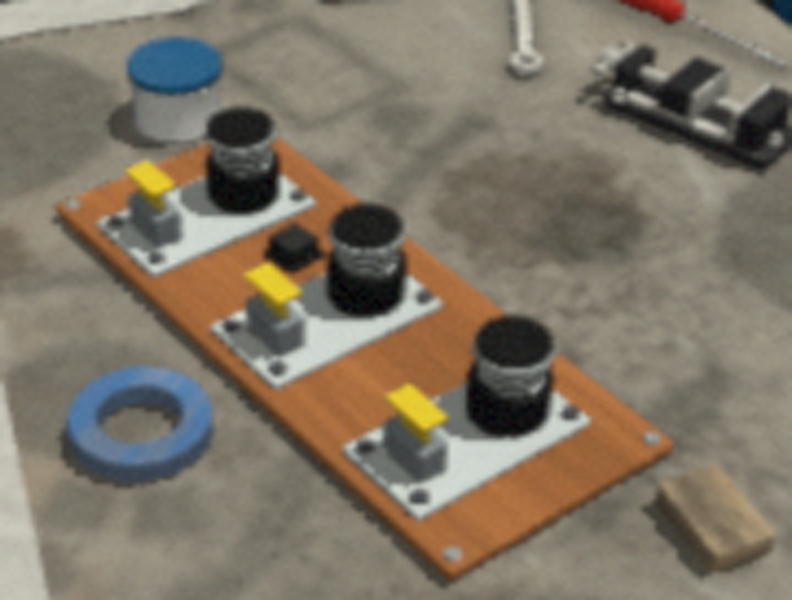

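Run:
```python
from h import *
s=pickle.load(open("side0.pkl","rb")); im=s["color"][:,:,::-1].copy()
hsv=cv2.cvtColor(im,cv2.COLOR_BGR2HSV)
m=cv2.inRange(im,(0,0,0),(60,60,60)); n,l,st,c=cv2.connectedComponentsWithStats(m)
for i in range(1,n):
    if st[i,4]>60 and 190<c[i][0]<310 and 140<c[i][1]<260: print(st[i],c[i],cast(s,c[i],.084).round(4))
print(cast(s,[[224.5,161.5],[253.4,186.5],[286.8,215.5]],.084).round(4))
# tag top faces: bright yellow only
m=cv2.inRange(hsv,(20,120,190),(35,255,255)); n,l,st,c=cv2.connectedComponentsWithStats(m)
for i in range(1,n):
    if st[i,4]>20: print(st[i],c[i],cast(s,c[i],.070).round(4))
u=np.array([np.cos(.196),np.sin(.196)])
# end cap/tape/tin/block approx
z=lambda x,y:[170+x/4.4,130+y/4]
print('cap',cast(s,z(293,240),.031),'tape',cast(s,z(140,415),.019),'tin',cast(s,z(175,65),.056),'blk',cast(s,z(715,505),.02))
print('board corners',cast(s,[z(57,208),z(280,140),z(672,443),z(448,577)],.012).round(3))
```

```text
[217 157  14  10 101] [223.96039604 161.61386139] [[0.5323 0.167  0.084 ]]
[217 169  16  14 160] [224.15   176.4875] [[0.5066 0.106  0.084 ]]
[246 181  15  11 125] [252.936 186.32 ] [[0.5593 0.0355 0.084 ]]
[231 187  12  11  84] [236.14285714 191.9047619 ] [[0.51   0.0348 0.084 ]]
[244 193  18  16 174] [251.83333333 201.97126437] [[ 0.53   -0.0172  0.084 ]]
[278 209  17  13 161] [286.29813665 215.33540373] [[ 0.5851 -0.0965  0.084 ]]
[276 221  19  18 199] [284.05527638 231.52763819] [[ 0.5536 -0.1405  0.084 ]]
[[ 0.5339  0.1668  0.084 ]
 [ 0.5601  0.0344  0.084 ]
 [ 0.5859 -0.0976  0.084 ]]
[199 170  11   8  50] [203.82 173.72] [[0.4662 0.1575 0.07  ]]
[226 196  12   9  61] [231.55737705 200.09836066] [[0.4922 0.0252 0.07  ]]
[258 226  13  11  77] [264.1038961  231.11688312] [[ 0.5182 -0.1079  0.07  ]]
cap [[0.53802141 0.09532067 0.031     ]] tape [[ 0.3935654  -0.00628335  0.019     ]] tin [[0.53670146 0.29158153 0.056     ]] blk [[ 0.65184076 -0.21283704  0.02      ]]
board corners [[ 0.418  0.216  0.012]
 [ 0.587  0.225  0.012]
 [ 0.663 -0.156  0.012]
 [ 0.498 -0.19   0.012]]
```

```bash
python3 -m handwheel '{"delta_pos": [[0,0,0],[0,0,0],[0,0,0],[0,0,0],[-49,31,0],[-49,31,0],[-49,31,0],[-49,31,0]], "rotation": [[0,0,-0.15],[0,0,-0.15],[0,0,-0.15],[0,0,-0.148],[0,0,0],[0,0,0],[0,0,0],[0,0,0]], "claw": [1,1,1,1,1,1,1,1]}'
```

```text
time: 1.1
tool_pos: [0.3757, 0.3366, 0.205]
ee_rot: [-3.141, 0.0, 1.767]
wrist_force: [0.1, 0.2, 0.0]
width: 0.0173
```

```bash
python3 -m handwheel '{"delta_pos": [[-49,30,0],[-49,30,0],[-49,30,0],[-50,31,0],[0,0,40],[0,0,30],[0,0,15],[0,0,0]], "rotation": [[0,0,0],[0,0,0],[0,0,0],[0,0,0],[0,0,0],[0,0,0],[0,0,0],[0,0,0]], "claw": [1,1,1,1,1,1,1,1]}'
python3 - <<'E'
from h import *
from bench import robot
for n in ["scene","side"]:
    s=robot.snapshot(n); pickle.dump(s,open(n+"1.pkl","wb")); im=s["color"][:,:,::-1]
    p=proj(s,[.533,.167,.084])[0].astype(int); print(n,p)
    c=im[max(0,p[1]-60):p[1]+60,max(0,p[0]-75):p[0]+75]; cv2.imwrite(f"pics/{n}1.png",cv2.resize(c,None,fx=4,fy=4,interpolation=cv2.INTER_CUBIC))
print(robot.get_obs()["wrist_force"])
E
```

```text
time: 2.1
tool_pos: [0.5312, 0.1685, 0.1192]
ee_rot: [-3.139, -0.0, 1.767]
wrist_force: [0.2, -0.2, -1.3]
width: 0.0004
scene [224 210]
side [224 161]
[ 0.01552337  1.32951725 -0.42711603]
```

View pics/scene1.png

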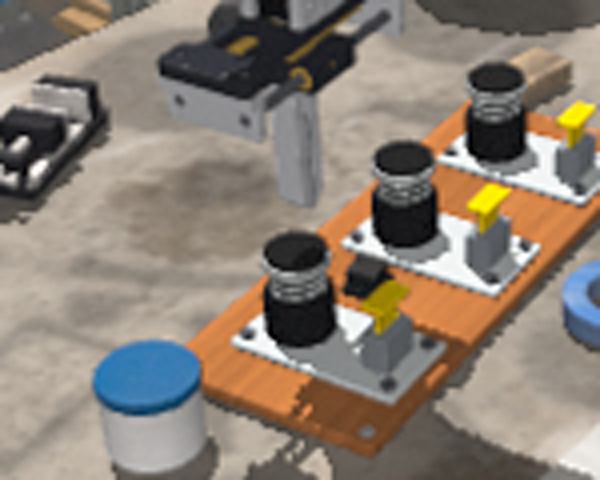

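View pics/side1.png

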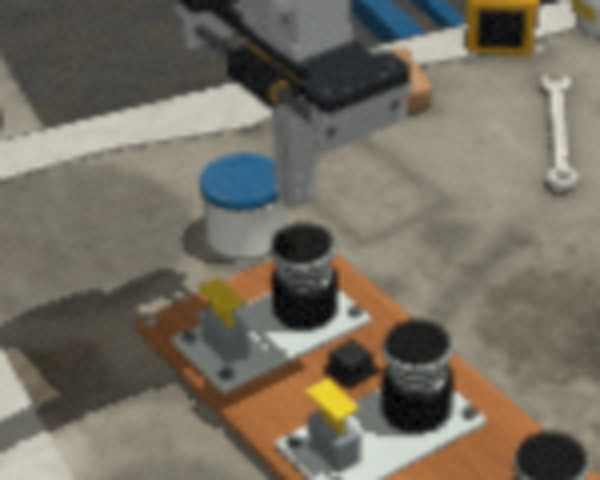

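Run:
```python
from h import *
a=pickle.load(open("scene1.pkl","rb"))
f=lambda x,y:[149+x/4,150+y/4]
print(cast(a,[f(297,252),f(404,160),f(497,78)],.084).round(4)); print(cast(a,[f(386,294),f(490,199),f(578,118)],.07).round(4))
for n in ["scene1","side1"]:
    print(proj(pickle.load(open(n+".pkl","rb")),[[.5312,.1685,.1192]]))
```

```text
[[ 0.5289  0.1764  0.084 ]
 [ 0.5541  0.0462  0.084 ]
 [ 0.5817 -0.0875  0.084 ]]
[[ 0.4652  0.1587  0.07  ]
 [ 0.4881  0.0289  0.07  ]
 [ 0.5111 -0.099   0.07  ]]
[[223.97704419 200.27747192]]
[[222.89969604 151.4206858 ]]
```

Run:
```python
from h import *
a=pickle.load(open("scene1.pkl","rb")); im=a["color"][:,:,::-1].copy(); hsv=cv2.cvtColor(im,cv2.COLOR_BGR2HSV)
g=lambda m,z:[print(st[i],c[i].round(1),cast(a,c[i],z).round(4)) for n,l,st,c in [cv2.connectedComponentsWithStats(m)] for i in range(1,n) if st[i,4]>20 and 200<c[i][0]<310 and 150<c[i][1]<250]
g(cv2.inRange(im,(0,0,0),(55,55,55)),.084); print()
g(cv2.inRange(hsv,(20,120,100),(35,255,255)),.068)
print(proj(a,[[.533,.167,.084],[.5596,.035,.084],[.5855,-.097,.084]]))
c=im[155:245,200:320]; cv2.imwrite("pics/s1z.png",cv2.resize(c,None,fx=6,fy=6,interpolation=cv2.INTER_NEAREST))
```

```text
[189 128  62  47 752] [219.  154.8] [[ 0.781  -0.0477  0.084 ]]
[267 166  13   7  67] [272.7 169.4] [[ 0.5833 -0.0867  0.084 ]]
[266 177  15  14 143] [272.7 184.1] [[ 0.5261 -0.0203  0.084 ]]
[243 186  14   8  89] [249.3 189.5] [[0.5574 0.0456 0.084 ]]
[242 198  16  14 166] [249.8 205.2] [[0.5011 0.1036 0.084 ]]
[215 209  15   9 111] [222.4 212.8] [[0.5313 0.1774 0.084 ]]
[235 217  12   7  47] [239.7 220.2] [[0.473  0.1715 0.084 ]]
[215 221  18  16 193] [223.7 229.6] [[0.475  0.2268 0.084 ]]

[288 175  10  12  59] [292.4 179.5] [[ 0.5157 -0.0993  0.068 ]]
[266 196  11  12  73] [270.7 200.6] [[0.4892 0.0313 0.068 ]]
[239 220  12  14  85] [244.9 225.4] [[0.4625 0.1639 0.068 ]]
[[224.72940098 210.90200026]
 [251.27894571 187.79465362]
 [274.32394837 167.95812377]]
```

View pics/s1z.png

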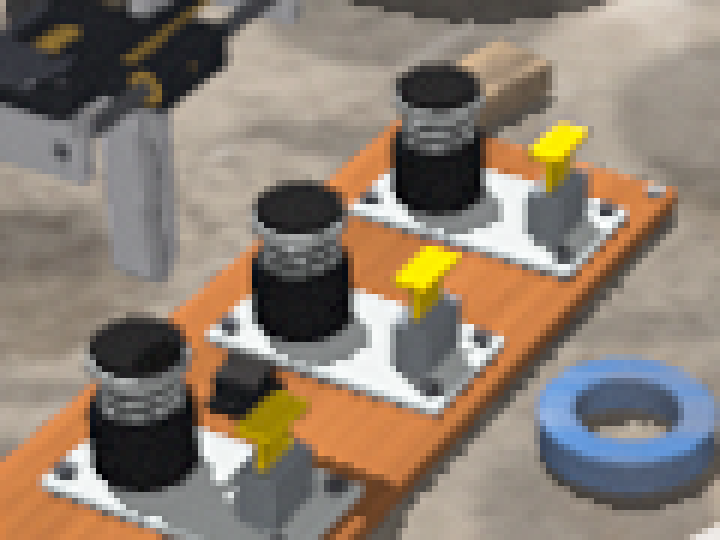

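Run:
```python
from h import *
u=np.array([np.cos(1.767),np.sin(1.767),0]);v=np.array([u[1],-u[0],0]);t=np.array([.5312,.1685,.1192])
P=[t+a*u+b*v for a,b in [(0.0125,.008),(.0125,-.008),(-.0125,-.008),(-.0125,.008)]]
for n in ["scene1","side1"]:
    s=pickle.load(open(n+".pkl","rb")); p=proj(s,P); print(n,p.round(1).tolist())
    im=s["color"][:,:,::-1].copy(); x,y=proj(s,t)[0].astype(int)
    c=cv2.resize(im[y-30:y+30,x-30:x+30],None,fx=9,fy=9,interpolation=cv2.INTER_NEAREST)
    for q in p: cv2.circle(c,tuple(((q-[x-30,y-30]+.5)*9).astype(int).tolist()),3,(0,0,255),-1)
    for k in [[.533,.167,.084],[.53,.175,.084]]:
        q=proj(s,k)[0]; cv2.circle(c,tuple(((q-[x-30,y-30]+.5)*9).astype(int).tolist()),3,(0,255,0),-1)
    cv2.imwrite("pics/f_"+n+".png",c)
a=cv2.hconcat([cv2.imread("pics/f_scene1.png")[:,70:470],cv2.imread("pics/f_side1.png")[:,70:470]]); cv2.imwrite("pics/f.png",a)
```

```text
scene1 [[218.7, 201.7], [223.8, 203.4], [229.2, 198.8], [224.2, 197.2]]
side1 [[222.7, 148.3], [218.0, 150.3], [223.1, 154.6], [227.8, 152.5]]
```

View pics/f.png

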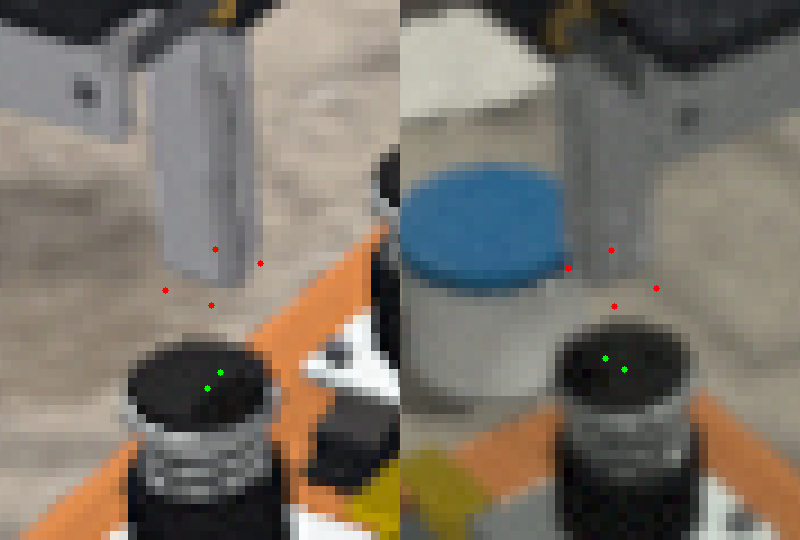

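```bash
cat > avg.py <<'E'
from bench import robot
import numpy as np
F=[];Z=[];T=[];J=[]
for i in range(12):
    robot.snapshot("wrist"); o=robot.get_obs(); F.append(o["wrist_force"]); Z.append(o["tool_pos"]); T.append(o["joint_torque"])
F=np.array(F); print("t",o["time"],"F",F.mean(0).round(2),"sd",F.std(0).round(2),"pos",np.mean(Z,0).round(4),"tau",np.mean(T,0).round(2))
E
python3 avg.py
python3 -m handwheel '{"delta_pos": [[0,0,12],[0,0,10],[0,0,6],[0,0,5],[0,0,4],[0,0,2],[0,0,0],[0,0,0]], "rotation": [[0,0,0],[0,0,0],[0,0,0],[0,0,0],[0,0,0],[0,0,0],[0,0,0],[0,0,0]], "claw": [1,1,1,1,1,1,1,1]}'; python3 avg.py
```

```text
t 2.8 F [ 0.09  0.15 -0.34] sd [0.45 0.27 0.43] pos [0.5325 0.1687 0.1214] tau [-0.000e+00 -3.514e+01 -2.933e+01 -2.000e-02  7.000e-02 -0.000e+00]
time: 3.8
tool_pos: [0.5319, 0.1685, 0.0818]
ee_rot: [3.142, -0.0, 1.767]
wrist_force: [-0.7, -0.5, 1.6]
width: 0.0007
t 4.4 F [-1.29 -0.56  1.65] sd [0.29 0.41 0.44] pos [0.532  0.1685 0.0816] tau [-4.000e-02 -3.472e+01 -2.858e+01  1.000e-02 -4.300e-01  0.000e+00]
```

```bash
python3 -m handwheel '{"delta_pos": [[0,0,2],[0,0,1],[0,0,0],[0,0,0],[0,0,0],[0,0,0],[0,0,0],[0,0,0]], "rotation": [[0,0,0],[0,0,0],[0,0,0],[0,0,0],[0,0,0],[0,0,0],[0,0,0],[0,0,0]], "claw": [1,1,1,1,1,1,1,1]}'; python3 avg.py
python3 - <<'E'
from h import *
from bench import robot
o=[]
for n,p in [("scene",(224,200)),("side",(224,155))]:
    im=robot.snapshot(n)["color"][:,:,::-1]; o.append(cv2.resize(im[p[1]-30:p[1]+30,p[0]-25:p[0]+20],None,fx=9,fy=9,interpolation=cv2.INTER_NEAREST))
cv2.imwrite("pics/p1.png",cv2.hconcat(o)[:,:800])
E
```

```text
time: 5.4
tool_pos: [0.5322, 0.1686, 0.0786]
ee_rot: [3.141, -0.0, 1.767]
wrist_force: [-0.2, -0.5, 2.7]
width: 0.0002
t 6.0 F [-0.03  0.05  2.8 ] sd [0.51 0.44 0.39] pos [0.5322 0.1686 0.0786] tau [ 0.000e+00 -3.416e+01 -2.743e+01 -1.000e-02  1.000e-02 -0.000e+00]
```

View pics/p1.png

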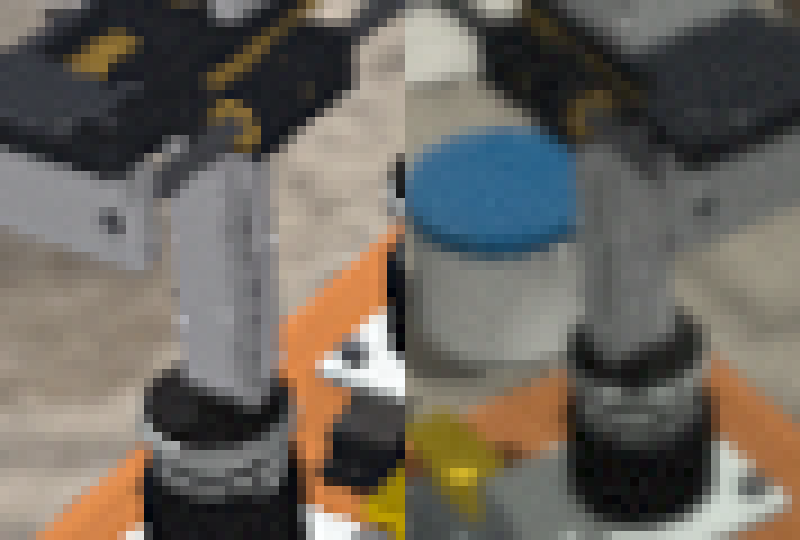

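```bash
python3 -m handwheel '{"delta_pos": [[0,0,-15],[0,0,-20],[-44,0,0],[-44,0,0],[-44,0,0],[0,0,0],[0,0,0],[0,0,0]], "rotation": [[0,0,0],[0,0,0],[0,0,0],[0,0,0],[0,0,0],[0,0,0],[0,0,0],[0,0,0]], "claw": [1,1,1,1,1,1,1,1]}'; python3 avg.py
python3 - <<'E'
from h import *
from bench import robot
o=[]
for n in ["scene","side"]:
    s=robot.snapshot(n);im=s["color"][:,:,::-1]; p=proj(s,[.5586,.039,.09])[0].astype(int); o.append(cv2.resize(im[p[1]-30:p[1]+30,p[0]-25:p[0]+20],None,fx=9,fy=9,interpolation=cv2.INTER_NEAREST))
cv2.imwrite("pics/p2.png",cv2.hconcat(o)[:,:800])
E
```

```text
time: 7.1
tool_pos: [0.5575, 0.0402, 0.1136]
ee_rot: [-3.141, -0.001, 1.769]
wrist_force: [-0.2, 0.1, -0.1]
width: 0.0004
t 7.7 F [-0.08  0.07 -0.07] sd [0.6  0.47 0.34] pos [0.5577 0.0396 0.1135] tau [-0.000e+00 -3.540e+01 -2.927e+01 -3.000e-02  7.000e-02  0.000e+00]
```

View pics/p2.png

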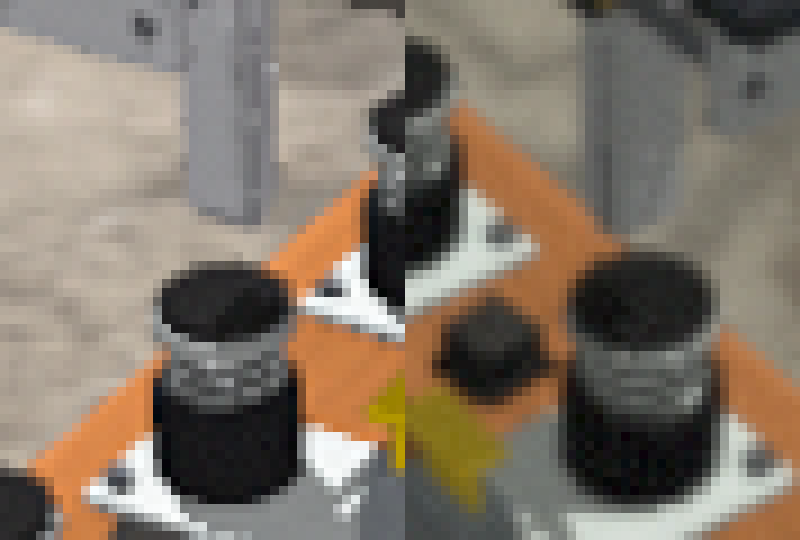

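```bash
python3 -m handwheel '{"delta_pos": [[0,0,10],[0,0,8],[0,0,6],[0,0,4],[0,0,3],[0,0,1],[0,0,0],[0,0,0]], "rotation": [[0,0,0],[0,0,0],[0,0,0],[0,0,0],[0,0,0],[0,0,0],[0,0,0],[0,0,0]], "claw": [1,1,1,1,1,1,1,1]}'; python3 avg.py
python3 -m handwheel '{"delta_pos": [[0,0,2],[0,0,1],[0,0,0],[0,0,0],[0,0,0],[0,0,0],[0,0,0],[0,0,0]], "rotation": [[0,0,0],[0,0,0],[0,0,0],[0,0,0],[0,0,0],[0,0,0],[0,0,0],[0,0,0]], "claw": [1,1,1,1,1,1,1,1]}'; python3 avg.py
```

```text
time: 8.8
tool_pos: [0.5578, 0.0391, 0.0819]
ee_rot: [3.141, 0.0, 1.767]
wrist_force: [-1.9, -0.4, 2.7]
width: 0.0004
t 9.4 F [-2.24 -0.08  2.49] sd [0.42 0.4  0.52] pos [0.5578 0.0391 0.0816] tau [ -0.06 -34.35 -28.49   0.    -0.68  -0.  ]
time: 10.4
tool_pos: [0.5579, 0.0391, 0.0786]
ee_rot: [3.141, 0.0, 1.767]
wrist_force: [-2.6, 0.7, 5.0]
width: 0.0008
t 11.0 F [-1.94 -0.02  4.76] sd [0.38 0.51 0.37] pos [0.5579 0.039  0.0786] tau [-5.000e-02 -3.325e+01 -2.717e+01 -1.000e-02 -4.700e-01 -0.000e+00]
```

Left comes to about 0.39 N/mm and middle about 0.76. Next is the right pad.

```bash
python3 -m handwheel '{"delta_pos": [[0,0,-15],[0,0,-20],[-45,0,0],[-45,0,0],[-45,1,0],[0,0,0],[0,0,0],[0,0,0]], "rotation": [[0,0,0],[0,0,0],[0,0,0],[0,0,0],[0,0,0],[0,0,0],[0,0,0],[0,0,0]], "claw": [1,1,1,1,1,1,1,1]}'; python3 avg.py
python3 -m handwheel '{"delta_pos": [[0,0,10],[0,0,8],[0,0,6],[0,0,4],[0,0,3],[0,0,1],[0,0,0],[0,0,0]], "rotation": [[0,0,0],[0,0,0],[0,0,0],[0,0,0],[0,0,0],[0,0,0],[0,0,0],[0,0,0]], "claw": [1,1,1,1,1,1,1,1]}'; python3 avg.py
python3 -m handwheel '{"delta_pos": [[0,0,2],[0,0,1],[0,0,0],[0,0,0],[0,0,0],[0,0,0],[0,0,0],[0,0,0]], "rotation": [[0,0,0],[0,0,0],[0,0,0],[0,0,0],[0,0,0],[0,0,0],[0,0,0],[0,0,0]], "claw": [1,1,1,1,1,1,1,1]}'; python3 avg.py
```

```text
time: 12.0
tool_pos: [0.5848, -0.0918, 0.1135]
ee_rot: [-3.141, -0.001, 1.769]
wrist_force: [0.6, -0.4, 0.1]
width: 0.0004
t 12.6 F [-0.14 -0.14  0.19] sd [0.66 0.44 0.35] pos [ 0.585  -0.0926  0.1135] tau [-1.000e-02 -3.852e+01 -2.936e+01 -5.000e-02  6.000e-02  0.000e+00]
time: 13.6
tool_pos: [0.5849, -0.0931, 0.0819]
ee_rot: [3.142, -0.0, 1.767]
wrist_force: [-2.8, 0.3, 3.4]
width: 0.0007
t 14.2 F [-2.96  0.46  3.61] sd [0.35 0.54 0.53] pos [ 0.585  -0.0931  0.0816] tau [-6.000e-02 -3.690e+01 -2.863e+01  2.000e-02 -1.030e+00  0.000e+00]
time: 15.2
tool_pos: [0.5852, -0.0932, 0.0791]
ee_rot: [3.141, 0.0, 1.767]
wrist_force: [-4.4, 0.3, 6.0]
width: 0.0003
t 15.8 F [-3.75  1.03  6.2 ] sd [0.33 0.59 0.48] pos [ 0.5852 -0.0932  0.0791] tau [-1.000e-01 -3.551e+01 -2.775e+01  3.000e-02 -1.280e+00  0.000e+00]
```

```bash
python3 -m handwheel '{"delta_pos": [[0,0,-20],[0,0,-26],[54,-14,0],[54,-14,0],[54,-14,0],[54,-14,0],[55,-13,0],[0,0,0]], "rotation": [[0,0,0],[0,0,0],[0,0,0],[0,0,0],[0,0,0],[0,0,0],[0,0,0],[0,0,0]], "claw": [1,1,1,1,1,1,1,1]}'; 
python3 -m handwheel '{"delta_pos": [[0,0,10],[0,0,10],[0,0,10],[0,0,5],[0,0,0],[0,0,0],[0,0,0],[0,0,0]], "rotation": [[0,0,0],[0,0,0],[0,0,0],[0,0,0],[0,0,0],[0,0,0],[0,0,0],[0,0,0]], "claw": [1,1,1,1,1,1,1,1]}'
python3 - <<'E'
from h import *
from bench import robot
o=[]
for n in ["scene","side"]:
    s=robot.snapshot(n);im=s["color"][:,:,::-1]; p=proj(s,[.465,.159,.075])[0].astype(int); o.append(cv2.resize(im[p[1]-30:p[1]+30,p[0]-20:p[0]+24],None,fx=9,fy=9,interpolation=cv2.INTER_NEAREST))
cv2.imwrite("pics/p3.png",cv2.hconcat(o)[:,:800]); print(robot.get_obs()["tool_pos"])
E
```

```text
time: 16.8
tool_pos: [0.4637, 0.1623, 0.124]
ee_rot: [3.14, -0.001, 1.773]
wrist_force: [0.5, 0.1, -0.6]
width: 0.0004
time: 17.8
tool_pos: [0.4648, 0.1593, 0.0899]
ee_rot: [3.141, -0.0, 1.767]
wrist_force: [0.9, -0.2, -0.4]
width: 0.0007
[0.46462652 0.15928075 0.08969205]
```

View pics/p3.png

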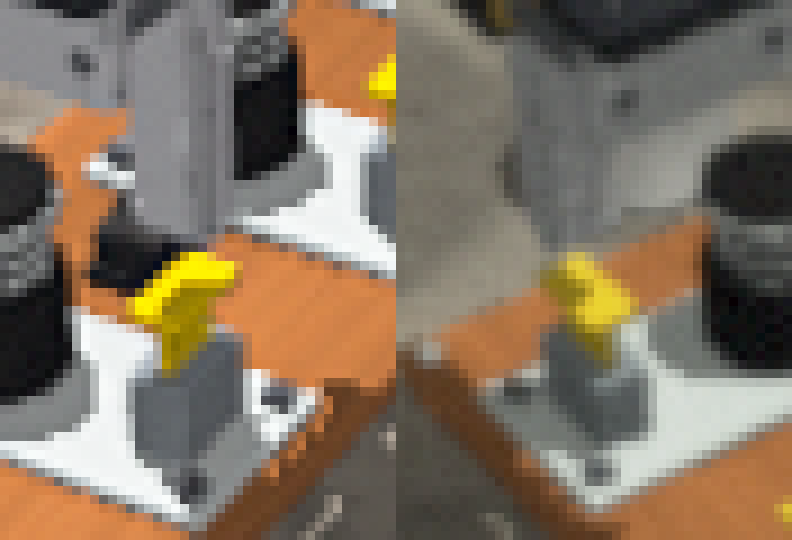

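```bash
python3 -m handwheel '{"delta_pos": [[0,0,8],[0,0,8],[0,0,6],[0,0,5],[0,0,5],[0,0,4],[0,0,2],[0,0,0]], "rotation": [[0,0,0],[0,0,0],[0,0,0],[0,0,0],[0,0,0],[0,0,0],[0,0,0],[0,0,0]], "claw": [1,1,1,1,1,1,1,1]}'; python3 avg.py
python3 -m handwheel '{"delta_pos": [[0,0,1],[0,0,0.5],[0,0,0],[0,0,0],[0,0,0],[0,0,0],[0,0,0],[0,0,0]], "rotation": [[0,0,0],[0,0,0],[0,0,0],[0,0,0],[0,0,0],[0,0,0],[0,0,0],[0,0,0]], "claw": [1,1,1,1,1,1,1,1]}'; python3 avg.py
```

```text
time: 18.9
tool_pos: [0.465, 0.1593, 0.0514]
ee_rot: [3.14, -0.0, 1.767]
wrist_force: [-0.1, -0.6, -0.0]
width: 0.0003
t 19.5 F [ 0.02  0.1  -0.02] sd [0.45 0.37 0.4 ] pos [0.4647 0.1592 0.0514] tau [ 0.000e+00 -2.968e+01 -2.790e+01 -1.000e-02  7.000e-02 -0.000e+00]
time: 20.5
tool_pos: [0.4647, 0.1592, 0.0512]
ee_rot: [3.141, 0.0, 1.767]
wrist_force: [-2.1, -1.0, 5.5]
width: 0.0001
t 21.1 F [-2.55 -0.56  5.93] sd [0.42 0.44 0.58] pos [0.4647 0.1592 0.0512] tau [-1.000e-01 -2.704e+01 -2.644e+01  1.000e-02 -7.500e-01 -0.000e+00]
```

```bash
python3 -m handwheel '{"delta_pos": [[0,0,1],[0,0,1],[0,0,0],[0,0,0],[0,0,0],[0,0,0],[0,0,0],[0,0,0]], "rotation": [[0,0,0],[0,0,0],[0,0,0],[0,0,0],[0,0,0],[0,0,0],[0,0,0],[0,0,0]], "claw": [1,1,1,1,1,1,1,1]}'
python3 -m handwheel '{"delta_pos": [[0,0,-5],[0,0,-15],[0,0,-40],[0,0,-50],[0,-55,-30],[0,-50,0],[0,0,0],[0,0,0]], "rotation": [[0,0,0],[0,0,0],[0,0,0],[0,0,0],[0,0,0],[0,0,0],[0,0,0],[0,0,0]], "claw": [1,1,1,1,1,1,1,1]}'
python3 - <<'E'
from h import *
from bench import robot
o=[]
for n in ["scene","side"]:
    s=robot.snapshot(n);im=s["color"][:,:,::-1]; p=proj(s,[.53,.05,.05])[0].astype(int); o.append(cv2.resize(im[p[1]-75:p[1]+75,p[0]-65:p[0]+65],None,fx=3,fy=3,interpolation=cv2.INTER_CUBIC))
    m=cv2.inRange(cv2.cvtColor(im.copy(),cv2.COLOR_BGR2HSV),(20,120,100),(35,255,255)); k,l,st,c=cv2.connectedComponentsWithStats(m)
    print(n,[(st[i].tolist(),c[i].round(1).tolist()) for i in range(1,k) if st[i,4]>20])
cv2.imwrite("pics/p4.png",cv2.hconcat(o)); print(robot.get_obs()["tool_pos"],robot.get_obs()["wrist_force"])
E
```

```text
time: 22.1
tool_pos: [0.4648, 0.1592, 0.0511]
ee_rot: [3.14, 0.0, 1.767]
wrist_force: [-5.9, -1.7, 14.4]
width: 0.0003
time: 23.1
tool_pos: [0.3622, 0.1388, 0.1883]
ee_rot: [3.14, -0.0, 1.767]
wrist_force: [-0.4, -1.0, 0.2]
width: 0.0002
scene [([241, 122, 8, 8, 46], [244.5, 126.3]), ([288, 175, 10, 12, 59], [292.4, 179.5]), ([266, 196, 11, 12, 73], [270.7, 200.6]), ([49, 214, 22, 32, 328], [61.5, 230.4]), ([240, 226, 12, 9, 64], [245.4, 229.8])]
side [([266, 97, 18, 17, 120], [273.4, 101.5]), ([199, 175, 11, 9, 58], [204.0, 179.2]), ([226, 196, 12, 13, 90], [231.7, 201.2]), ([258, 226, 14, 15, 103], [264.1, 232.1])]
[0.36249208 0.13884496 0.18786619] [-0.24784652 -0.05728421  0.59963105]
```

View pics/p4.png

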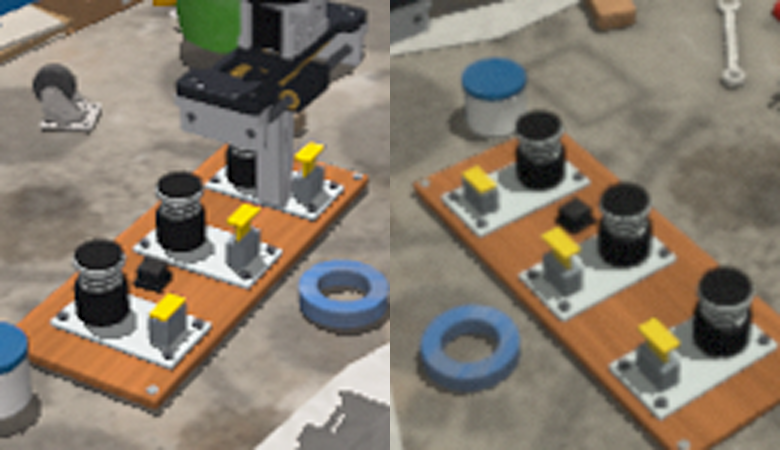

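```bash
python3 -c "
from bench import robot
print(robot.close_job())"
```

```text
the job is handed in; nothing more can be done
None
```

I pressed the three pads from left to right, about 5 mm each. The left mount has the softest spring, so I pushed its yellow tag fully down and then handed the job in.

| Mount | Spring rate (N/mm) |
|---|---|
| Left | about 0.39 |
| Middle | about 0.76 |
| Right | about 1.04 |

- **Tag:** the left tag stopped with its top at 51 mm. It stayed there while the push rose to about 14 N, so it is on its stop.
- **Last look:** the final pictures show the left tag seated on its guide block. The other two tags are raised and all the pads are back up. The end cap, tape and tin show no sign of being disturbed; the packing block was outside the left-hand close-up and wasn't checked separately.
- **Arm:** it finished clear, with the tool at a height of 188 mm and almost no force on the wrist. The clock read about 23 s.

Two things disagreed:
- **Camera views:** the scene and side views put the pads up to 10 mm apart in y. For the middle and right pads and the tag I aimed between the two. The left pad I pressed where the fingers already stood, which was also between them.
- **Softest spring:** the task says the softest is less than half of either other. My left-to-middle ratio was 0.5, right at that limit within the force noise. The left was still clearly the softest.

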